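Find the stamped finds box and push it over the dispatch line

ROBOT

A 7-joint arm with a two-finger parallel gripper is mounted at the origin on a cart in front of the work surface, level with it; the furniture and walls round the work are solid. World frame = base frame: x ahead of the robot, y to its left, z up, the work surface at z = 0. Lengths are in mm, angles in rad, forces in N, time in s.
With the tool pointing down it reaches from about 425 to 950 mm from the base axis. Payload 4.7 kg.
Tool frame: the origin (TCP) lies on the centre line of the jaws, within the pads' length; the fingertips stand 14 mm ahead of it and the grasp point (between the pads) lies 5 mm behind it; x points along the fingers, z is the direction in which the jaws open and shut, and the axes are right-handed (so a half turn about x gives the same grasp; the last joint's range is limited). The gripper opens to 87 mm and grips with 3 to 60 N. Pads are 19 mm wide; open, the fingers measure 117 mm over their backs; the gripper's body (75 mm by 190 mm) begins 51 mm behind the grasp point.
Start: joints at [-1.271, 0.469, -0.049, 1.532, 0.024, 1.141, -0.082], TCP at [217.922, 638.872, 236.573] pointing down, gripper open.
Joint ranges: [-2.59, 2.59], [-0.33, 1.99], [-1.39, 1.29], [0.1, 2.45], [-1.04, 4.18], [0.21, 1.99], [-2.66, 2.66]. Speed limits (rad/s): [2.57, 2.57, 3.14, 3.14, 3.14, 3.14, 3.14].

INTERFACE

Orientations are given as a rotation vector (axis times angle).
In Python, from cell import sensors, optics, sign_off gives the robot as it stands.
- The arm moves only by the tool arm_command, never from a script. Its argument "rows" is text: rows parted by semicolons, each of 6 numbers parted by spaces: the shift along the world's x, y, z in units of 60 mm (1.0 is 60 mm), then the turn, a rotation vector about the world's x, y, z in degrees. In form: dx dy dz wx wy wz; .... A call has 1 to 5 rows; each row shifts and turns the commanded pose from where the row before left it; what a row does not reach is not made up. A row lasts 1/8 s, in which the tool goes at most 62.5 mm and 10.7 degrees, less where a joint would pass 70% of its speed; a pose out of reach is approached as far as the arm can. A call is refused whole if a number of a shift passes 1 or a number of a turn 10.7, either way. A call with a gripper value outside its range is refused whole. "grip" is the closure, from 0 (fully open) to 1 (shut), set as the call begins (left out, the last holds). The fingers move at their own pace and stop on an object; "squeeze" is the grip in N (left out, the last holds). Time passes only in rows, so rows that do not move let the fingers close. It gives the time, the measured TCP pose, the force and the opening at its end, in the units of the state.
- sensors.read_state(): the state, without advancing time (a new reading comes with each control period).
- optics.get_image(name): name is "scene" or "top" or "wrist"; returns a dict with "frame" (480x640x3 uint8, blue, green, red), "fx", "fy", "cx", "cy" (pixels), "k1" (the pictures are not rectified: a ray, as slopes to the right and down, at radius r is drawn at 1 + k1 r^2 times it, then the intrinsics apply), "T" (4x4, takes a point from camera to world coordinates). Camera axes: x right, y up, looking along -z (the intrinsics and any distortion apply to the point x, -y, -z); pixel columns grow to the right and rows downward; lengths in mm; the calibration is good to about 2 mm. A picture is of the moment at which its call begins. There is no depth.
- sign_off(): hands the job in, once; it reports no verdict.
The state is a dict: "clock": time; "q": joint angles; "joint_velocities": joint speeds; "effort": joint torques, N m; "eef_pos": TCP position; "tcp_rot": TCP orientation; "force": force on the tool from outside, world axes, zero at the start; "wrist_torque": the same for the moment, N m; "opening": finger opening in mm.
Only numpy, scipy, OpenCV 4.12 (cv2) and the standard library are available. Lean on these libraries where they do the work, as an engineer would, in place of code of your own. Each camera call takes 0.05 s, during which the arm holds its last target. There are 200 camera calls.

TASK

Two identical grey boxes with blue lids stand behind the yellow line on the table; one of them has a green stamp on its underside. Tip each box over onto its side so that its underside can be read, and only when both are lying down push the stamped one along the table until all of it is past the yellow line, by no more than 3 cm, still on its side and within the length of the line; the other one stays lying on the near side. Only push: never lift a box, and leave everything else on the table where it is.

Things in the scene. Friction and masses are not known exactly. Their poses are not given: they have to be found in the camera images.
- box_stamped: one of two outwardly identical grey boxes with closed blue lid, with a green stamp 48 mm across in the middle of its white underside. Solid block 60 x 70 x 96 mm (own x, y, z), about 0.35 kg, uniform. Origin: centre of its underside; z runs from there to the lid; x at the start within 0.08 rad of the dispatch line's x. Starts upright behind the line
- box_plain: one of two outwardly identical grey boxes with closed blue lid, its white underside blank. Solid block 60 x 70 x 96 mm (own x, y, z), about 0.35 kg, uniform. Origin: centre of its underside; z runs from there to the lid; x at the start within 0.08 rad of the dispatch line's x. Starts upright behind the line
- box_stamped_center (a point): middle of the stamped box, 48 mm from its underside along its z. Pushed level 75 to 90 mm above the table on its near 70 mm face, the box tips over its far bottom edge with little or no sliding, is past balance at about 0.55 rad and falls onto its side: then 60 mm high, 96 mm long, underside upright and facing where the push came from
- box_plain_center (a point): middle of the plain box, 48 mm from its underside along its z. Pushed level 75 to 90 mm above the table on its near 70 mm face, the box tips over its far bottom edge with little or no sliding, is past balance at about 0.55 rad and falls onto its side: then 60 mm high, 96 mm long, underside upright and facing where the push came from
- dispatch_line: strip of yellow tape, 24 mm wide and 340 mm long, flat on the table (it offers no resistance). Origin: its middle; its x axis points across it, away from the robot, to the far (dispatch) side; its y axis runs along it. The boxes start 150 to 185 mm behind it (-x), in two of three places about 112 mm apart along it, the jar in the third, in any order
- dust_brush: dust brush with red handle, 173 mm long, 17 mm wide and high, left of the work. Origin: middle of its underside. Leave alone
- jar: clear sample jar with orange cap, 45 mm across, 64 mm high, standing upright in a row with the boxes, beside or between them. Origin: centre of its underside. Leave alone
- glue_tube: white tube with red cap, 93 x 30 x 23 mm, left of the work. Origin: middle of its underside. Leave alone
- tape_measure: yellow tape measure, 60 x 70 x 36 mm, on the right-hand table. Origin: middle of its underside. Leave alone

How it is judged (in metres and radians):
On the way, in this order (a step that is already met when the one before it is completed fails the run):
1. one of the boxes lies on its side ((angle between box_stamped's own z axis and vertical between 1.44 and 1.7 rad or angle between box_plain's own z axis and vertical between 1.44 and 1.7 rad)), for 0.2 s.
2. both boxes lie on their sides (angle between box_stamped's own z axis and vertical between 1.44 and 1.7 rad and angle between box_plain's own z axis and vertical between 1.44 and 1.7 rad), for 0.2 s.
3. the stamped box is past the line (x of box_stamped_center in the frame of dispatch_line between 0.042 and 0.098 m and y of box_stamped_center in the frame of dispatch_line between -0.16 and 0.16 m), for 0.2 s.
At the end, for the whole second after the job is handed in: Both boxes lie on their sides (within about 8 degrees) at rest; the middle of the stamped box is 42 to 98 mm beyond the middle of the yellow line and no more than 160 mm to either side of the line's midpoint; the middle of the plain box is at least 35 mm on the near side of the line (all of step 2 and all of step 3 and x of box_plain_center in the frame of dispatch_line below -0.035 m and linear speed of each of box_stamped, box_plain below 0.01 m/s and angular speed of each of box_stamped, box_plain below 0.1 rad/s); the robot touches nothing.
It fails at once if a box is lifted off the table ((height (world z) of box_stamped_center above 0.085 m or (angle between box_stamped's own z axis and vertical below 0.3 rad and height (world z) of box_stamped above 0.025 m) or (angle between box_stamped's own z axis and vertical above 1.4 rad and height (world z) of box_stamped_center above 0.062 m)) or (height (world z) of box_plain_center above 0.085 m or (angle between box_plain's own z axis and vertical below 0.3 rad and height (world z) of box_plain above 0.025 m) or (angle between box_plain's own z axis and vertical above 1.4 rad and height (world z) of box_plain_center above 0.062 m))).
It fails at once if a bystander (brush, jar, tube or tape measure) is moved by more than 30 mm (distance of any of dust_brush, jar, glue_tube, tape_measure from where it was at the start of the episode above 0.03 m).
It also fails if it takes over 72 s, if anything falls off the work surface, if the arm or the gripper's body presses on something with over 40 N, if the wrist force passes 120 N, or if a joint passes its speed limit or range.

## Working session

There is one attempt and no reset: what is moved stays moved. The work goes in short steps, Python scripts to look and compute and a tool call to move; the robot and the scene stay as the last step left them, time stands still between calls to the robot, and variables do not carry over. Pictures are saved under pics/ and viewed, about 8 in all and at most 12, crops included, and the job is handed in when it is done.

Besides the shell and the picture viewer there is one more tool, called after ">>>" as name(argument=value, ...) on one line, values as JSON. arm_command: Moves the arm, as the interface text tells. Its arguments: {"type":"object","properties":{"rows":{"type":"string"},"grip":{"type":"number"},"squeeze":{"type":"number"}},"required":["rows"]}

```bash
mkdir -p pics; ls
cat > h.py <<'E'
import numpy as np,cv2
from cell import sensors,optics
def shot(n,f):
    im=optics.get_image(n); cv2.imwrite('pics/'+f,im['frame']); 
    np.save('pics/'+f+'.npy',{k:im[k] for k in('fx','fy','cx','cy','k1','T')},allow_pickle=True); return im
def cam(f): return np.load('pics/'+f+'.npy',allow_pickle=True).item()
def w(c,u,v,z=0):
    p=np.array([(u-c['cx'])/c['fx'],(v-c['cy'])/c['fy']]); s=p.copy()
    for _ in range(20): s=p/(1+c['k1']*(s@s))
    T=np.array(c['T']); d=T[:3,:3]@np.array([s[0],-s[1],-1]); o=T[:3,3]
    return (o+d*(z-o[2])/d[2]).round(1)
E
python3 - <<'E'
from h import *
for n in('top','scene'): shot(n,n+'1.png'); c=cam(n+'1.png'); print(c)
s=sensors.read_state(); print(s)
E
```

```text
pics
{'fx': 456.5862566055121, 'fy': 456.5862566055121, 'cx': 324.294541648409, 'cy': 239.53875369139845, 'k1': -0.04314056250611016, 'T': array([[-9.26490736e-03,  9.97976558e-01, -6.29042993e-02,
         4.25311083e+02],
       [-9.99664375e-01, -7.72188031e-03,  2.47287119e-02,
         2.68788847e+02],
       [ 2.41929354e-02,  6.31122963e-02,  9.97713155e-01,
         1.05829680e+03],
       [ 0.00000000e+00,  0.00000000e+00,  0.00000000e+00,
         1.00000000e+00]])}
{'fx': 599.1465869759874, 'fy': 599.1465869759874, 'cx': 322.0956143879804, 'cy': 241.13461081357465, 'k1': -0.1613052316353477, 'T': array([[ 7.33922515e-01,  3.52063961e-01, -5.80868926e-01,
        -3.45302035e+02],
       [-6.79097985e-01,  3.63272052e-01, -6.37855268e-01,
        -6.78326275e+02],
       [-1.35524058e-02,  8.62603260e-01,  5.05699465e-01,
         8.16554590e+02],
       [ 0.00000000e+00,  0.00000000e+00,  0.00000000e+00,
         1.00000000e+00]])}
{'clock': 0.1, 'q': array([-1.27093989,  0.46939588, -0.04864023,  1.5335644 ,  0.02412168,
        1.14101341, -0.08231298]), 'joint_velocities': array([ 5.46103933e-04, -2.82559075e-03,  1.51674901e-03, -1.85550535e-03,
        6.38382930e-04, -4.34350830e-04, -9.43314254e-06]), 'effort': array([ 2.34551271e-04, -5.09168386e+01, -8.13111942e-02, -2.36829150e+01,
       -6.15237211e-02,  3.44593870e-02,  4.91004016e-05]), 'eef_pos': array([217.73476438, 638.37345518, 235.58510993]), 'tcp_rot': array([-0.9648544 ,  1.34841713,  0.96304242]), 'force': array([-0.20307532, -0.45708635, -0.7975344 ]), 'wrist_torque': array([-0.00133838, -0.00565484,  0.01775629]), 'opening': 87.20741258202361}
```

View pics/top1.png

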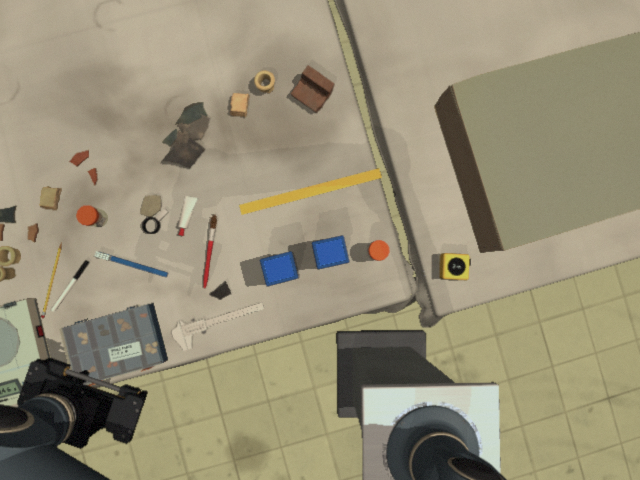

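View pics/scene1.png

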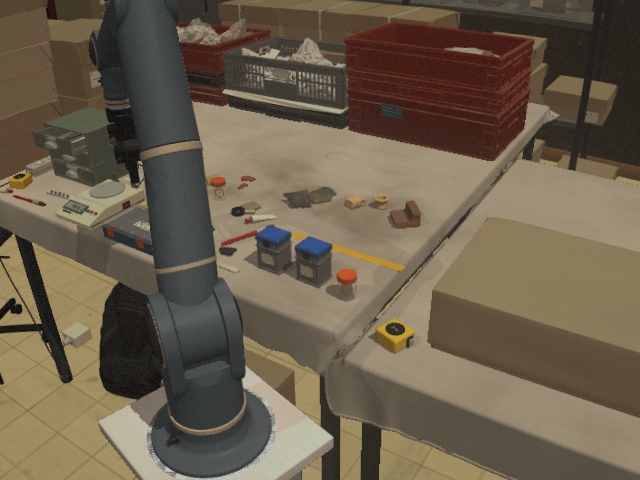

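The top view shows the box lids at about (279,268) and (330,251), the jar cap at (378,250), the yellow line from (241,210) to (381,174), and the brush at (209,250). The scene view agrees.

Run:
```python
from h import *
c=cam('top1.png'); im=cv2.imread('pics/top1.png'); h=cv2.cvtColor(im,cv2.COLOR_BGR2HSV)
m=cv2.inRange(h,(108,130,60),(125,255,255)); m[:,:230]=0
y=cv2.inRange(h,(18,100,120),(32,255,255)); y[:150]=0;y[230:]=0;y[:,:230]=0;y[:,390:]=0
def rect(m,z,n):
    for k in sorted(cv2.findContours(m,0,1)[0],key=cv2.contourArea)[-n:]:
        P=np.array([w(c,*p[0],z)[:2] for p in k],np.float32)
        r=cv2.minAreaRect(P); print(z,np.round(r[0],1),np.round(r[1],1),r[2], cv2.boxPoints(r).round(0).tolist())
rect(m,96,2); rect(y,0,1)
print('jar',w(c,378,250,64))
from scipy.spatial.transform import Rotation as R
print(R.from_rotvec(sensors.read_state()['tcp_rot']).as_matrix().round(3))
```

```text
96 [459.9 233.6] [56.7 65.8] 11.644576072692871 [[425.0, 260.0], [439.0, 196.0], [494.0, 207.0], [481.0, 272.0]]
96 [426.2 341.4] [56. 68.] 13.515027046203613 [[391.0, 368.0], [407.0, 302.0], [461.0, 315.0], [445.0, 381.0]]
0 [606.6 273.5] [ 25.1 341. ] 14.569952964782715 [[552.0, 435.0], [637.0, 105.0], [662.0, 112.0], [576.0, 442.0]]
jar [464.2 126.9  64. ]
[[-0.001 -0.946  0.323]
 [-0.002  0.323  0.946]
 [-1.    -0.    -0.002]]
```

>>> arm_command(rows="0.35 -0.75 0 0 0 8.4;0.35 -0.75 0 0 0 8.4;0.35 -0.75 0 0 0 8.4;0.35 -0.75 0 0 0 8.2;0.35 -0.75 0 0 0 0", grip=0.65)

```text
clock: 0.72
eef_pos: [323.5, 412.0, 236.2]
tcp_rot: [-1.394, 1.078, 1.395]
force: [-0.8, 0.1, 0.1]
opening: 45.1
```

>>> arm_command(rows="0.33 -0.75 0 0 0 0;0.33 -0.75 0 0 0 0;0 0 -0.8 0 0 0;0 0 -0.8 0 0 0;0 0 0 0 0 0")

```text
clock: 1.35
eef_pos: [360.4, 321.6, 137.7]
tcp_rot: [-1.395, 1.087, 1.397]
force: [0.8, -0.8, 0.4]
opening: 30.4
```

```bash
cat > p.py <<'E'
from h import *
from scipy.spatial.transform import Rotation as R
s=sensors.read_state(); M=R.from_rotvec(s['tcp_rot']).as_matrix()
a=np.radians(14.57); F=np.array([[np.cos(a),np.sin(a)],[-np.sin(a),np.cos(a)]])
d=s['eef_pos'][:2]-[606.6,273.5]
print(s['clock'],s['eef_pos'].round(1),'line xy',(F@d).round(1),'jaw deg',np.degrees(np.arctan2(M[1,2],M[0,2])).round(1),M[:,0].round(3),s['opening'],s['force'].round(1))
E
python3 p.py
```

```text
1.35 [360.4 321.6 137.7] line xy [-226.1  108.5] jaw deg 104.6 [-0.006 -0.006 -1.   ] 30.38237792301304 [ 0.8 -0.8  0.4]
```

>>> arm_command(rows="0 0 -0.72 0 0 0;0.194 0.05 0 0 0 0;0.194 0.05 0 0 0 0;0.194 0.05 0 0 0 0;0.194 0.05 0 0 0 0")

```text
clock: 1.98
eef_pos: [410.5, 336.7, 98.7]
tcp_rot: [-1.393, 1.076, 1.393]
force: [-1.8, -0.5, 2.1]
opening: 30.3
```

```bash
python3 p.py
```

```text
1.975 [410.5 336.7  98.7] line xy [-173.9  110.5] jaw deg 104.6 [ 0.002  0.002 -1.   ] 30.302200655216375 [-1.8 -0.5  2.1]
```

>>> arm_command(rows="0.16 0.041 0 0 0 0;0.16 0.041 0 0 0 0;0.16 0.041 0 0 0 0;0 0 0 0 0 0;0 0 0 0 0 0")

```text
clock: 2.6
eef_pos: [437.5, 343.1, 97.1]
tcp_rot: [-1.394, 1.079, 1.394]
force: [0.8, -0.3, 0.2]
opening: 30.3
```

```bash
python3 p.py; python3 -c "
from h import *
a=shot('scene','s2.png')['frame'];b=shot('top','t2.png')['frame']
cv2.imwrite('pics/v2.png',np.hstack([cv2.resize(a[200:320,200:400],None,fx=2,fy=2),cv2.resize(b[150:300,200:420][:120,:200],None,fx=2,fy=2)]))"
```

```text
2.6 [437.5 343.1  97.1] line xy [-146.1  109.9] jaw deg 104.6 [-0.001 -0.    -1.   ] 30.32256716137426 [ 0.8 -0.3  0.2]
```

View pics/v2.png

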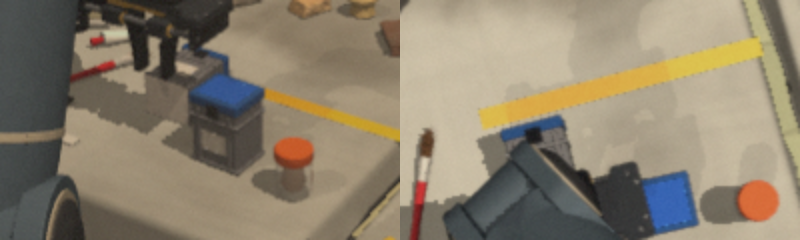

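>>> arm_command(rows="-0.58 -0.15 0 0 0 0;-0.58 -0.15 0 0 0 0;0.235 -0.9 0 0 0 0;0.235 -0.9 0 0 0 0;0 0 -0.05 0 0 0")

```text
clock: 3.32
eef_pos: [397.0, 212.9, 94.5]
tcp_rot: [-1.39, 1.084, 1.388]
force: [-0.1, 1.1, 0.3]
opening: 30.2
```

```bash
python3 p.py; python3 -c "
from h import *
a=shot('scene','s3.png')['frame'];b=shot('top','t3.png')['frame']
cv2.imwrite('pics/v3.png',np.hstack([cv2.resize(a[200:320,200:400],None,fx=2,fy=2),cv2.resize(b[160:280,210:410],None,fx=2,fy=2)]))"
```

```text
3.325 [397.  212.9  94.5] line xy [-218.    -5.9] jaw deg 104.1 [ 0.    -0.002 -1.   ] 30.190291728412838 [-0.1  1.1  0.3]
```

View pics/v3.png

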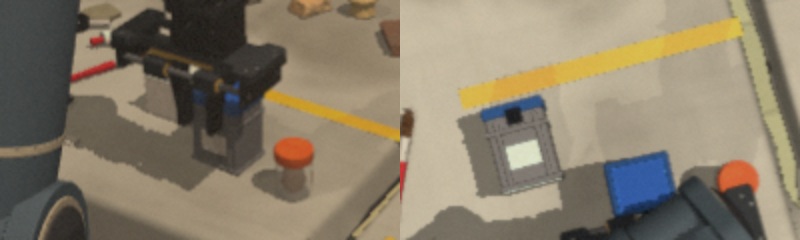

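>>> arm_command(rows="0.18 0.11 0 0 0 0;0.194 0.05 0 0 0 0;0.194 0.05 0 0 0 0;0.194 0.05 0 0 0 0;0.16 0.041 0 0 0 0")

```text
clock: 4.05
eef_pos: [453.3, 235.8, 94.4]
tcp_rot: [-1.394, 1.077, 1.393]
force: [-0.3, -0.3, 0.9]
opening: 30.6
```

>>> arm_command(rows="0.16 0.041 0 0 0 0;0.16 0.041 0 0 0 0;0 0 0 0 0 0;0 0 0 0 0 0;0 0 0 0 0 0")

```text
clock: 4.68
eef_pos: [470.6, 240.1, 94.3]
tcp_rot: [-1.394, 1.078, 1.394]
force: [0.7, -0.0, -0.3]
opening: 30.5
```

```bash
python3 p.py
```

```text
4.675 [470.6 240.1  94.3] line xy [-140.1    1.9] jaw deg 104.6 [-0. -0. -1.] 30.51960339049135 [ 0.7 -0.  -0.3]
```

>>> arm_command(rows="-0.58 -0.15 0 0 0 0;0 0 0.9 0 0 0;0 0 0.9 0 0 0;0 0 0.9 0 0 0;0 0 0 0 0 0")

```text
clock: 5.3
eef_pos: [438.2, 232.6, 261.0]
tcp_rot: [-1.395, 1.068, 1.389]
force: [-0.3, 0.6, -0.7]
opening: 30.5
```

```bash
python3 p.py; python3 -c "
from h import *
a=shot('scene','s4.png')['frame'];b=shot('top','t4.png')['frame']
cv2.imwrite('pics/v4.png',np.hstack([cv2.resize(a[200:320,200:400],None,fx=2,fy=2),cv2.resize(b[160:280,210:410],None,fx=2,fy=2)]))"
```

```text
5.3 [438.2 232.6 261. ] line xy [-173.3    2.8] jaw deg 104.6 [ 0.008  0.005 -1.   ] 30.493690350545073 [-0.3  0.6 -0.7]
```

View pics/v4.png

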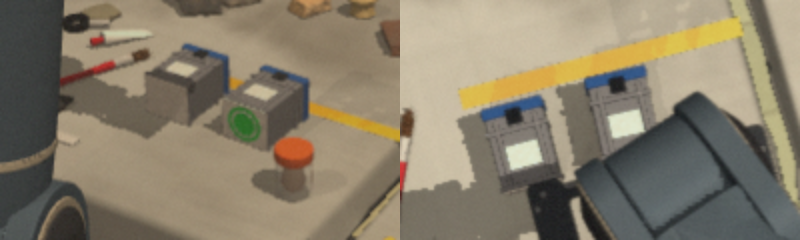

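Both boxes lie on their sides, and the right-hand one carries the green stamp (at (245,122) in the crop). I'll measure where it lies.

Run:
```python
from h import *
a=np.radians(14.57); F=np.array([[np.cos(a),np.sin(a)],[-np.sin(a),np.cos(a)]])
def L(c,u,v,z): return (F@(w(c,u,v,z)[:2]-[606.6,273.5])).round(1)
s=cam('s4.png');t=cam('t4.png')
print('A base',L(s,311.5,262.5,0),L(s,331.5,273.5,0),'A lid top',L(t,302.5,198,60),L(t,332.5,193,60))
print('B lid top',L(t,251,213.5,60),L(t,281.5,208.5,60),'B base',L(s,273,251,0),L(s,293,261,0))
```

```text
A base [-98.4  44.2] [-114.8  -25.9] A lid top [-21.   23.7] [-27.2 -43. ]
B lid top [-25.1 141.7] [-31.6  74.3] B base [-104.2  161.8] [-117.    88.5]
```

>>> arm_command(rows="0.03 -0.12 -0.9 0 0 0;0 0 -0.9 0 0 0;0 0 -0.9 0 0 0;0 0 -0.9 0 0 0;0 0 -0.2 0 0 0")

```text
clock: 6.02
eef_pos: [434.3, 221.9, 24.3]
tcp_rot: [-1.393, 1.088, 1.4]
force: [-0.0, 0.4, 0.2]
opening: 30.7
```

```bash
python3 p.py
```

```text
6.025 [434.3 221.9  24.3] line xy [-179.7   -6.6] jaw deg 104.6 [-0.009 -0.005 -1.   ] 30.676698662870418 [-0.   0.4  0.2]
```

>>> arm_command(rows="0.2 0.055 0.12 0 0 0;0.2 0.052 0 0 0 0;0.2 0.052 0 0 0 0;0.2 0.052 0 0 0 0;0.2 0.052 0 0 0 0")

```text
clock: 6.65
eef_pos: [497.8, 239.7, 35.8]
tcp_rot: [-1.393, 1.08, 1.395]
force: [-3.1, -0.3, 2.1]
opening: 30.4
```

>>> arm_command(rows="0.2 0.052 0 0 0 0;0.2 0.052 0 0 0 0;0.2 0.052 0 0 0 0;0.2 0.052 0 0 0 0;0.2 0.052 0 0 0 0")

```text
clock: 7.28
eef_pos: [558.8, 255.6, 35.5]
tcp_rot: [-1.394, 1.078, 1.394]
force: [-2.8, -0.5, 1.7]
opening: 30.3
```

```bash
python3 p.py
```

```text
7.275 [558.8 255.6  35.5] line xy [-50.7  -5.3] jaw deg 104.6 [-0.  0. -1.] 30.33868089225461 [-2.8 -0.5  1.7]
```

62 mm to go; I'll push most of that and slow down at the end.

>>> arm_command(rows="0.2 0.052 0 0 0 0;0.2 0.052 0 0 0 0;0.2 0.052 0 0 0 0;0.16 0.041 0 0 0 0;0.1 0.026 0 0 0 0")

```text
clock: 7.9
eef_pos: [610.2, 268.9, 35.5]
tcp_rot: [-1.394, 1.078, 1.394]
force: [-3.3, -1.1, 2.5]
opening: 30.1
```

>>> arm_command(rows="0.05 0.013 0 0 0 0;0 0 0 0 0 0;-0.3 -0.077 0 0 0 0;-0.5 -0.13 0 0 0 0;-0.5 -0.13 0 0 0 0")

```text
clock: 8.52
eef_pos: [534.8, 249.5, 35.9]
tcp_rot: [-1.394, 1.075, 1.392]
force: [0.1, -0.4, -0.2]
opening: 30.7
```

```bash
python3 p.py; python3 -c "
from h import *
a=shot('scene','s5.png')['frame'];b=shot('top','t5.png')['frame']
cv2.imwrite('pics/v5.png',np.hstack([cv2.resize(a[200:320,200:400],None,fx=2,fy=2),cv2.resize(b[140:260,210:410],None,fx=2,fy=2)]))"
```

```text
8.525 [534.8 249.5  35.9] line xy [-75.5  -5.2] jaw deg 104.6 [ 0.003  0.001 -1.   ] 30.68324452361761 [ 0.1 -0.4 -0.2]
```

View pics/v5.png

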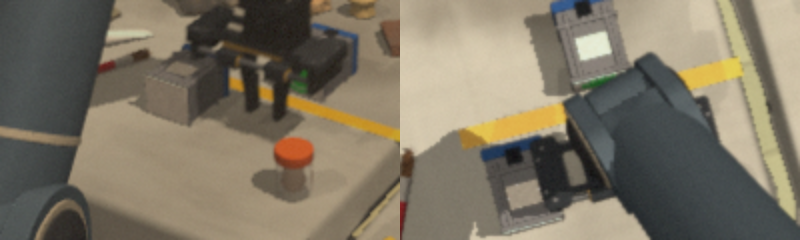

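The stamped box is over the line with its lid end at the top of the crop. I'll raise clear and measure it.

>>> arm_command(rows="-0.5 -0.13 0 0 0 0;0 0 0.9 0 0 0;0 0 0.9 0 0 0;-0.5 0.3 0.9 0 0 0;-0.5 0.6 0 0 0 0")

```text
clock: 9.25
eef_pos: [449.4, 296.4, 201.5]
tcp_rot: [-1.392, 1.068, 1.384]
force: [-0.3, 1.9, -0.4]
opening: 30.6
```

```bash
python3 p.py; python3 -c "
from h import *
a=shot('scene','s6.png')['frame'];b=shot('top','t6.png')['frame']
cv2.imwrite('pics/v6.png',np.hstack([cv2.resize(a[170:290,200:400],None,fx=2,fy=2),cv2.resize(b[120:240,210:410],None,fx=2,fy=2)]))"
```

```text
9.25 [449.4 296.4 201.5] line xy [-146.4   61.7] jaw deg 104.3 [ 0.011  0.007 -1.   ] 30.550127352722924 [-0.3  1.9 -0.4]
```

View pics/v6.png

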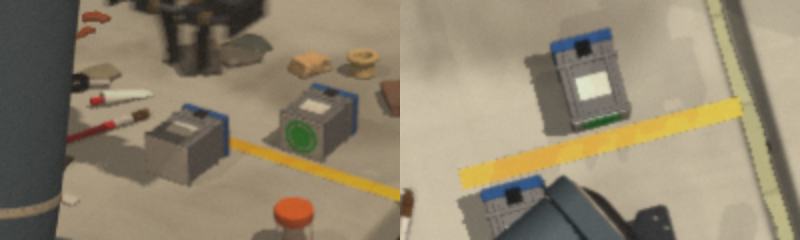

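Run:
```python
from h import *
a=np.radians(14.57); F=np.array([[np.cos(a),np.sin(a)],[-np.sin(a),np.cos(a)]])
def L(c,u,v,z): return (F@(w(c,u,v,z)[:2]-[606.6,273.5])).round(1)
s=cam('s6.png');t=cam('t6.png')
print('A lid top',L(t,285,141,60),L(t,315,134.5,60),'A base top',L(t,287,183,60),L(t,315,177,60),'A base',L(s,340.5,242.5,0),L(s,360,250,0))
print('B lid top',L(t,251,213.5,60),L(t,281.5,208.5,60))
```

```text
A lid top [112.5  28.5] [109.8 -39.8] A base top [20.1 48.2] [ 17.2 -15. ] A base [25.7 33. ] [ 19.2 -30.8]
B lid top [-25.1 141.7] [-31.6  74.3]
```

```bash
python3 -c "
from cell import sign_off,sensors
print(sensors.read_state()['joint_velocities'].round(3)); print(sign_off())"
```

```text
[0.039 0.03  0.069 0.01  0.042 0.001 0.044]
the job is handed in; nothing more can be done
None
```

I tipped both boxes onto their sides by pushing. The green stamp turned out to be on the right-hand one. I then pushed that box over the yellow line with both fingers, backed off and handed the job in at about 9.3 s.

**Last checks, from the final top and scene views:**
- **Stamped box:** its middle is about 64 mm beyond the middle of the line and about 5 mm from the line's midpoint along it. Its underside is roughly 20 mm past the middle of the line, so about 8 mm clear of the tape. It is lying on its side.
- **Plain box:** it is lying on its side, with its middle about 76 mm on the near side of the line.
- **Other objects:** the jar, brush and tube looked undisturbed. The tape measure was outside the later crops, and the arm never went near it.
- **Robot:** it is clear of everything, with the tool about 200 mm up. Forces read at the end of each move stayed under about 5 N.

**Disagreements:** the stamped box's near edge read 17 to 26 mm past the line depending on the camera and corner. The top view's two ends also put its sideways position anywhere from about 6 mm to one side of the midpoint to 17 mm to the other. Both spreads are well inside the allowed limits. The arm still had slight joint motion (up to 0.07 rad/s) when I handed in.

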